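# Latch back the spring keeper arm and unload the wire spool

## Task

Unload the wire spool from its stand: swing the spring-loaded keeper arm off the spool all the way round to the keeper block, hold it there and push its plunger knob down so that it stays latched open by itself. Then lift the spool straight up off the spindle and set it down upright in the shallow wooden tray without dropping it, leaving the arm latched and the other tools where they lie.

Things in the scene. Friction and masses are not known exactly. Their poses are not given: they have to be found in the camera images.
- stand: Fixed spool stand, grey base plate 12 mm thick, about 145 x 185 mm. Origin on the spindle axis at the underside of the base, z up. In its frame: steel spindle at (0, 0), diameter 14 mm, top 74 mm up; the arm's pivot post at (75, 0) mm, nothing there above 95 mm; keeper block at about (90, -119) mm.
- pivot_top (a point): Point on the upright axis of the keeper arm (the hinge), 79 mm above the worktop.
- keeper_arm (a joint): Angle (rad) of the flat steel keeper arm, 16 mm wide, 79 to 87 mm up. 0 = over the spool, pointing along the stand's -x; grows counter-clockwise seen from above, towards the stand's -y; 1.78 = at the rubber end stop. A torsion spring always drives it back to 0 (2.5 N at the knob at 0, 7 N at 1.78). Beyond 1.62 the plunger is past the lip; latched and let go, it rests at about 1.62.
- plunger (a joint): How far the plunger at the arm's end is pushed down, m: 0 = raised (pin clears the lip by 6 mm), 0.012 = fully down (pin 6 mm below the top of the lip). It slides with 3 N of friction and stays where it is left. It may start up to 2 mm down.
- knob_top (a point): Centre of the top face of the plunger's round black knob, 120 mm from the pivot axis. Knob: diameter 26 mm, 30 mm tall, turns freely on its stem; with the plunger raised it is 100 to 130 mm above the worktop, 13 mm clear of the arm below it; pushed fully down its top is 118 mm up.
- latch_pocket (a point): Floor of the pocket on the keeper block, 55 mm up, 120 mm from the pivot axis at arm angle 1.70: the plunger pin goes down here, between a steel lip (top 69 mm up) on the spool's side and the rubber end stop (top 83 mm up), and the spring then holds the pin against the lip.
- spool: Wire spool wound with copper, 0.2 to 0.4 kg, standing on the spindle, axis upright: 58 mm tall, two grey flanges 56 mm in diameter and 7 mm thick, the winding between them filling it almost flush, bore 20 mm. Origin: centre of its underside, at the start 14 mm above the worktop, so it must rise over 60 mm to clear the spindle. Its top, 72 mm up, is 7 mm under the keeper arm.
- stock_tray: Fixed shallow open wooden tray, 116 x 116 mm outside, 18 mm high, walls and floor 5 mm thick. Origin: centre of its underside; inner floor 5 mm above it.
- chasing_hammer: Bystander: small hammer with a wooden handle, 218 mm long, lying at the back of the work.
- ring_clamp: Bystander: wooden ring clamp, 135 mm long, lying at the front edge.
- needle_file: Bystander: thin needle file with a blue handle, 146 mm long, lying at the front right.
- bench_brush: Bystander: bench brush with a wooden back and black bristles, 109 mm long, at the front left.
There are look-alikes about, which are no part of the job. There is more than one size of the spool; the one meant has the size given above.

How it is judged:
On the way, in this order (a step that is already met when the one before it is completed fails the run):
1. the keeper arm is swung back and stays latched by its plunger with the gripper touching nothing, the spool still on its spindle (value of joint keeper_arm above 1.56 rad and value of joint plunger above 0.008 m and contact force between the fingers and anything else below 0.3 N and z of spool in the frame of stand below 0.03 m and horizontal distance between spool and stand below 0.01 m), for 0.3 s.
2. the spool is lifted clear above the spindle (z of spool in the frame of stand above 0.072 m and value of joint keeper_arm above 1.56 rad), for 0.05 s.
At the end, for the whole second after the job is handed in: The arm is still latched open (angle over 1.56 rad, plunger at least 8 mm down) and the spool stands upright (within 0.08 rad) and at rest on the floor of the tray, inside its walls (value of joint keeper_arm above 1.56 rad and value of joint plunger above 0.008 m and horizontal distance between spool and stock_tray below 0.042 m and z of spool in the frame of stock_tray between 0.002 and 0.008 m and angle between spool's own z axis and vertical below 0.08 rad and linear speed of spool below 0.02 m/s); the robot touches nothing.
It fails at once if the spool is dropped into the tray (let go more than 20 mm above its floor) (z of spool in the frame of stock_tray above 0.025 m and horizontal distance between spool and stock_tray below 0.08 m and contact force between the fingers and spool below 0.05 N).
It fails at once if a bystander tool is pushed more than 4 cm (distance of any of chasing_hammer, ring_clamp, needle_file, bench_brush from where it was at the start of the episode above 0.04 m).
It also fails if it takes over 59 s, if anything falls off the work surface, if the arm or the gripper's body presses on something with over 40 N, if the wrist force passes 120 N, or if a joint passes its speed limit or range.

## Robot

A 6-joint arm with a two-finger parallel gripper is mounted at the origin on a cart in front of the work surface, level with it; the furniture and walls round the work are solid. World frame = base frame: x ahead of the robot, y to its left, z up, the work surface at z = 0. Lengths are in m, angles in rad, forces in N, time in s.
With the tool pointing down it reaches from about 0.3 to 0.775 m from the base axis. Payload 14.6 kg.
Tool frame: the origin (TCP) lies at the very end of the fingers, on their centre line; the grasp point (between the pads) lies 19 mm behind it; y points along the fingers, x is the direction in which the jaws open and shut, and the axes are right-handed (so a half turn about y gives the same grasp; the last joint's range is limited). The gripper opens to 94 mm and grips with 3 to 60 N. Pads are 16 mm wide; open, the fingers measure 119 mm over their backs; the gripper's body (75 mm by 177 mm) begins 78 mm behind the grasp point.
Start: joints at [-1.229, 0.3, 1.521, -0, 1.321, -0.067], TCP at [0.219, -0.505, 0.205] pointing down, gripper open.
Joint ranges: [-3.03, 3.03], [-0.79, 2.21], [0.23, 2.52], [-1.04, 4.18], [0, 3.07], [-2.55, 2.55]. Speed limits (rad/s): [2.22, 2.22, 2.57, 3.14, 3.14, 3.14].

## Interface

Orientations are given as [roll, pitch, yaw] about the fixed x, y, z axes, in that order (R = Rz(yaw) Ry(pitch) Rx(roll)).
In Python, from station import get_obs, cams, hand_in gives the robot as it stands. The module is installed in compiled form; this text tells all that it offers.
- The arm moves only by the tool step_arm, never from a script. Its argument "plan" is a list of rows, each an object with "grip": the closure, from -1 (fully open) to 1 (shut), so that 0 is half open; "slide": the shift along the tool's x, y, z in m, a list of three; "spin": the turn about the tool's y in degrees. A call has 1 to 20 rows; each row shifts and turns the commanded pose from where the row before left it, along the tool's axes as they then stand; what a row does not reach is not made up. A row lasts 1/12 s, in which the tool goes at most 41.7 mm and 7.16 degrees, less where a joint would pass 70% of its speed; a pose out of reach is approached as far as the arm can. A call is refused whole if a number of a shift passes 0.0417 or a number of a turn 7.16, either way. A call with a gripper value outside its range is refused whole. The fingers move at their own pace and stop on an object; "force" is the grip in N (left out, the last holds). Time passes only in rows, so rows that do not move let the fingers close. It gives the time, the measured TCP pose, the force and the opening at its end, in the units of the state.
- get_obs(): the state, without advancing time (a new reading comes with each control period).
- cams.camera(name): name is "side" or "top" or "wrist"; returns the picture (400x640x3 uint8, blue, green, red); there is no depth.
- cams.calibration(name): a dict with "K" (3x3 intrinsics, pixels), "k1" (the pictures are not rectified: a ray, as slopes to the right and down, at radius r is drawn at 1 + k1 r^2 times it, then the intrinsics apply), "T" (4x4, takes a point from camera to world coordinates). Camera axes: x right, y up, looking along -z (the intrinsics and any distortion apply to the point x, -y, -z); pixel columns grow to the right and rows downward; lengths in m; the calibration is good to about 2 mm. A picture is of the moment at which its call begins: read the wrist's pose just before it. calibration takes no time and is no camera call; for the wrist camera it gives the pose at the moment of the call.
- hand_in(): hands the job in, once; it reports no verdict.
The state is a dict: "time_s": time; "qpos": joint angles; "joint_vel": joint speeds; "tau": joint torques, N m; "ee_pos": TCP position; "eef_rot": TCP orientation; "force": force on the tool from outside, world axes, zero at the start; "moment": the same for the moment, N m; "grip_width": finger opening in m.
Only numpy, scipy, OpenCV 4.12 (cv2) and the standard library are available. Lean on these libraries where they do the work, as an engineer would, in place of code of your own. Each camera call takes 0.05 s, during which the arm holds its last target.

## Working session

There is one attempt and no reset: what is moved stays moved. The work goes in short steps, Python scripts to look and compute and a tool call to move; the robot and the scene stay as the last step left them, time stands still between calls to the robot, and variables do not carry over. Pictures are saved under pics/ and viewed, and the job is handed in when it is done.

Besides the shell and the picture viewer there is one more tool, called after "Emit:" in YAML: its name, and indented under it one key for each argument. step_arm: Moves the arm, as the interface text tells. Its arguments: {"type":"object","properties":{"plan":{"type":"array","items":{"type":"object","properties":{"grip":{"type":"number"},"slide":{"type":"array","items":{"type":"number"}},"spin":{"type":"number"}}}},"force":{"type":"number"}},"required":["plan"]}

```bash
mkdir -p pics; cat > h.py <<'E'
import numpy as np, cv2
from station import get_obs, cams, hand_in
def ray(name,uv,cal=None):
    c=cal or cams.calibration(name);K=np.array(c["K"]);T=np.array(c["T"]);k=c["k1"]
    d=np.array([(uv[0]-K[0,2])/K[0,0],(uv[1]-K[1,2])/K[1,1]])
    u=d.copy()
    for _ in range(50): u=d/(1+k*(u@u))
    v=T[:3,:3]@np.array([u[0],-u[1],-1]);return T[:3,3],v
def onplane(name,uv,z,cal=None):
    o,v=ray(name,uv,cal);return o+v*(z-o[2])/v[2]
def proj(name,p,cal=None):
    c=cal or cams.calibration(name);K=np.array(c["K"]);T=np.array(c["T"]);k=c["k1"]
    q=T[:3,:3].T@(np.array(p)-T[:3,3]);u=np.array([q[0],-q[1]])/-q[2];u=u*(1+k*(u@u))
    return np.array([K[0,0]*u[0]+K[0,2],K[1,1]*u[1]+K[1,2]])
def tri(r1,r2):
    (a,u),(b,v)=r1,r2
    A=np.stack([u,-v],1);s=np.linalg.lstsq(A,b-a,rcond=None)[0]
    p,q=a+u*s[0],b+v*s[1];return (p+q)/2,np.linalg.norm(p-q)
E
python3 - <<'E'
from h import *
o=get_obs();print(o)
for n in ["side","top","wrist"]:
    cv2.imwrite(f"pics/{n}0.png",cams.camera(n)); c=cams.calibration(n);print(n,c)
E
```

```text
{'time_s': 0.0, 'qpos': array([-1.22862392e+00,  3.00461762e-01,  1.52160312e+00, -1.83154651e-05,
        1.32070193e+00, -6.66370590e-02]), 'joint_vel': array([ 7.57110984e-04, -1.69942497e-03,  2.69421027e-05,  1.09289177e-03,
       -9.28813584e-04, -9.35248962e-04]), 'tau': array([ 2.00591450e-03, -5.31805873e+01, -3.52737808e+01,  7.09266239e-02,
        2.43943592e-02, -9.35281719e-05]), 'ee_pos': array([ 0.21851679, -0.50443041,  0.20488213]), 'eef_rot': array([-1.57073584e+00,  1.17273247e-03, -1.16198228e+00]), 'force': array([-0.29291318,  0.20581107, -0.1556116 ]), 'moment': array([ 0.0097722 , -0.01643528,  0.02368827]), 'grip_width': 0.09414001608266906}
side {'K': array([[459.1906571 ,   0.        , 324.75331879],
       [  0.        , 459.1906571 , 212.04047324],
       [  0.        ,   0.        ,   1.        ]]), 'k1': -0.10172394500554487, 'T': array([[-0.90853793,  0.19234597, -0.37089333,  0.15268533],
       [-0.41775124, -0.4043274 ,  0.81363583,  0.87122009],
       [ 0.00653724,  0.89416016,  0.44769954,  0.57204558],
       [ 0.        ,  0.        ,  0.    
[... 214 characters left out ...]
5, 'T': array([[-0.00616186,  0.98531719, -0.17062259,  0.36961371],
       [-0.9998262 , -0.00907288, -0.01628669,  0.03112233],
       [-0.0175956 ,  0.17049257,  0.98520185,  0.96476797],
       [ 0.        ,  0.        ,  0.        ,  1.        ]])}
wrist {'K': array([[353.21434007,   0.        , 318.28820835],
       [  0.        , 353.21434007, 201.8211617 ],
       [  0.        ,   0.        ,   1.        ]]), 'k1': -0.013431815693852345, 'T': array([[ 0.39699727,  0.89282896,  0.21271956,  0.28025721],
       [-0.91781893,  0.38650488,  0.09067743, -0.47798309],
       [-0.00125772, -0.23123673,  0.9728967 ,  0.38370663],
       [ 0.        ,  0.        ,  0.        ,  1.        ]])}
```

View pics/top0.png

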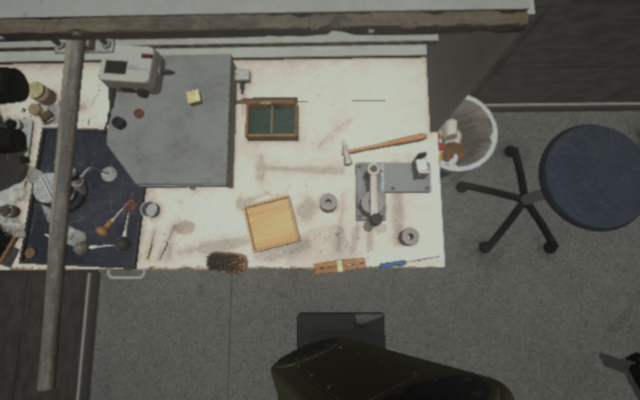

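View pics/side0.png

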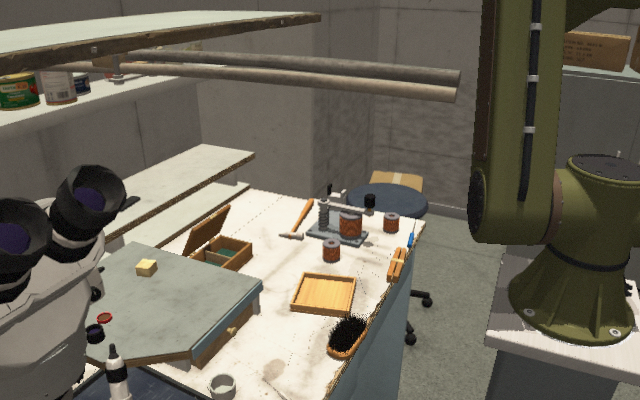

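View pics/wrist0.png

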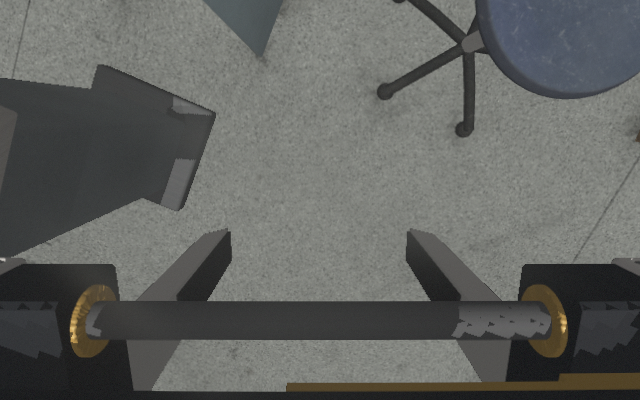

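```bash
python3 - <<'E'
import cv2
t=cv2.imread("pics/top0.png")[140:280,230:450];cv2.imwrite("pics/top0z.png",cv2.resize(t,None,fx=3.6,fy=3.6,interpolation=cv2.INTER_CUBIC))
t=cv2.imread("pics/side0.png")[170:330,270:430];cv2.imwrite("pics/side0z.png",cv2.resize(t,None,fx=3.7,fy=3.7,interpolation=cv2.INTER_CUBIC))
E
```

```text
(no output)
```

View pics/top0z.png

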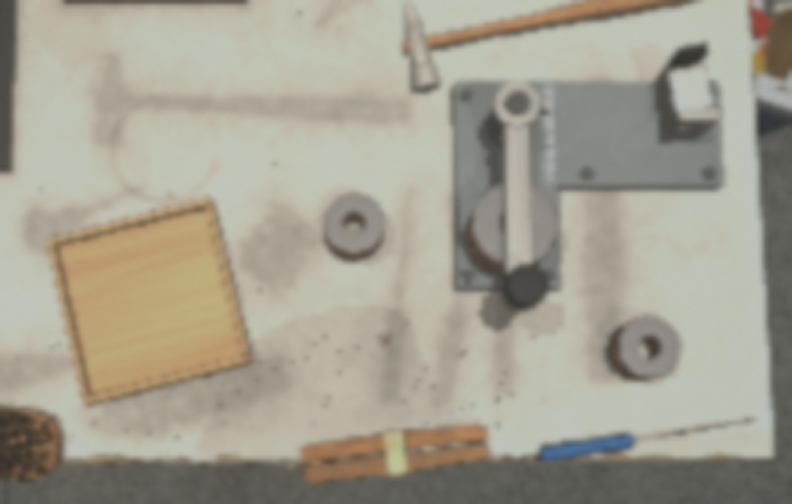

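View pics/side0z.png

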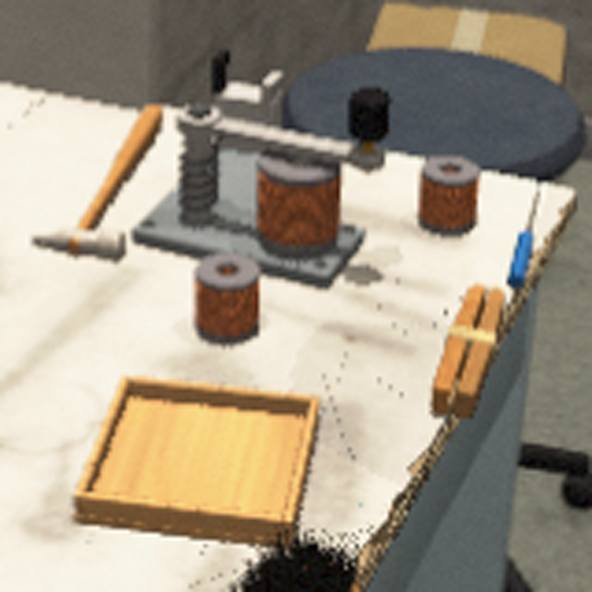

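```bash
python3 - <<'E'
from h import *
Z=lambda x,y:((x+.5)/3.6-.5+230,(y+.5)/3.6-.5+140)
def P(n,x,y,z): print(n,onplane("top",Z(x,y),z).round(4))
P("pivot",517,103,.091);P("knob",525,286,.13)
for q in [(452,82),(722,84),(722,187),(455,289),(559,289)]: P("base",*q,.012)
P("block lip/top",693,93,.08)
P("pocket stop black",690,53,.083)
for q in [(213,199),(252,360),(88,404),(50,243)]: P("tray",*q,.018)
P("spool flange",512,228,.072)
P("tray floor c",151,302,.018)
Zs=lambda x,y:((x+.5)/3.7-.5+270,(y+.5)/3.7-.5+170)
print("tri knob", tri(ray("top",Z(525,286)),ray("side",Zs(370,95))))
print("tri pivot",tri(ray("top",Z(517,103)),ray("side",Zs(200,118))))
for q in [(132,232),(308,285),(366,238)]: print("base side",onplane("side",Zs(*q),.012))
for q in [(126,380),(318,398),(298,528),(78,508)]: print("tray side",onplane("side",Zs(*q),.018))
E
```

```text
pivot [ 0.5835 -0.0646  0.091 ]
knob [ 0.4624 -0.0621  0.13  ]
base [ 0.6183 -0.0286  0.012 ]
base [ 0.6149 -0.2154  0.012 ]
base [ 0.5424 -0.2117  0.012 ]
base [ 0.4739 -0.0279  0.012 ]
base [ 0.4733 -0.0982  0.012 ]
block lip/top [ 0.5917 -0.179   0.08  ]
pocket stop black [ 0.6174 -0.1776  0.083 ]
tray [0.5362 0.1363 0.018 ]
tray [0.4266 0.1091 0.018 ]
tray [0.3981 0.2186 0.018 ]
tray [0.5069 0.2472 0.018 ]
spool flange [ 0.5061 -0.0613  0.072 ]
tray floor c [0.4661 0.1776 0.018 ]
tri knob (array([ 0.46290641, -0.06238752,  0.12692931]), np.float64(0.00034609007038935576))
tri pivot (array([ 0.58396166, -0.06560617,  0.08510064]), np.float64(0.002072260412459828))
base side [ 0.61319558 -0.02259788  0.012     ]
base side [ 0.47980006 -0.0086248   0.012     ]
base side [ 0.46704987 -0.08261395  0.012     ]
tray side [0.53208627 0.14518599 0.018     ]
tray side [0.42502739 0.1148681  0.018     ]
tray side [0.39206186 0.22727317 0.018     ]
tray side [0.50110429 0.26065739 0.018     ]
```

Emit:
step_arm:
  plan:
    - {"grip": -1, "slide": [0, -0.005, 0], "spin": 5.85}
    - {"grip": -1, "slide": [0, -0.005, 0], "spin": 5.85}
    - {"grip": -1, "slide": [0, -0.005, 0], "spin": 5.85}
    - {"grip": -1, "slide": [0, -0.005, 0], "spin": 5.85}
    - {"grip": -1, "slide": [-0.025, -0.004, 0.014], "spin": 0}
    - {"grip": -1, "slide": [-0.025, -0.004, 0.014], "spin": 0}
    - {"grip": -1, "slide": [-0.025, -0.004, 0.014], "spin": 0}
    - {"grip": -1, "slide": [-0.025, -0.004, 0.014], "spin": 0}
    - {"grip": -1, "slide": [-0.025, -0.004, 0.014], "spin": 0}
    - {"grip": -1, "slide": [-0.025, -0.004, 0.014], "spin": 0}
    - {"grip": -1, "slide": [-0.025, -0.004, 0.014], "spin": 0}
    - {"grip": -1, "slide": [-0.025, -0.004, 0.014], "spin": 0}
    - {"grip": -1, "slide": [-0.025, -0.004, 0.014], "spin": 0}
    - {"grip": -1, "slide": [-0.025, -0.004, 0.014], "spin": 0}
    - {"grip": -1, "slide": [-0.025, -0.004, 0.014], "spin": 0}
    - {"grip": -1, "slide": [-0.025, -0.004, 0.014], "spin": 0}
    - {"grip": -1, "slide": [-0.025, -0.004, 0.014], "spin": 0}
    - {"grip": -1, "slide": [-0.025, -0.004, 0.014], "spin": 0}
    - {"grip": -1, "slide": [-0.025, -0.004, 0.014], "spin": 0}
    - {"grip": -1, "slide": [0, 0, 0], "spin": 0}

```text
time_s: 1.82
ee_pos: [0.43, -0.1265, 0.286]
eef_rot: [-1.57, 0.0, -1.567]
force: [-0.7, -0.3, 0.2]
grip_width: 0.0942
```

```bash
python3 - <<'E'
from h import *
import pickle
c=cams.calibration("wrist");im=cams.camera("wrist");cv2.imwrite("pics/wrist1.png",im);pickle.dump(c,open("w1.pkl","wb"))
o=get_obs();print(o['ee_pos'],o['eef_rot'],o['qpos'],c['T'])
E
```

```text
[ 0.42914564 -0.12804185  0.2855281 ] [-1.57064792e+00  7.05040609e-05 -1.56717956e+00] [-3.71845337e-01  1.38739064e-02  1.66559961e+00  1.20725941e-04
  1.46200693e+00  1.19532113e+00] [[ 2.95393430e-03  9.73069684e-01  2.30492221e-01  4.96930065e-01]
 [-9.99995443e-01  3.01817118e-03  7.38852017e-05 -1.26143536e-01]
 [-6.23769528e-04 -2.30491389e-01  9.73074165e-01  4.64714979e-01]
 [ 0.00000000e+00  0.00000000e+00  0.00000000e+00  1.00000000e+00]]
```

View pics/wrist1.png

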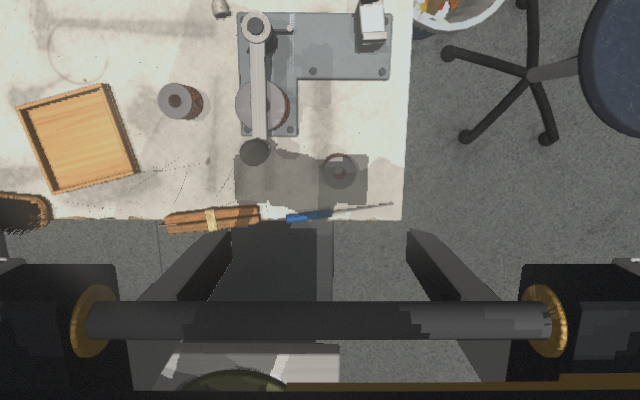

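```bash
python3 - <<'E'
from h import *
import pickle
im=cv2.imread("pics/wrist1.png")
cv2.imwrite("pics/wrist1z.png",cv2.resize(im[0:180,210:410],None,fx=4,fy=4,interpolation=cv2.INTER_CUBIC)[:600])
c=pickle.load(open("w1.pkl","rb"))
for n,q,z in [("pivot",(256,27),.091),("knob",(255,151),.13),("b",(239,12),.012),("b",(391,14),.012),("b",(388,80),.012),("b",(297,136),.012),("b",(239,136),.012),("t",(106,84),.018),("t",(136,173),.018),("t",(53,193),.018),("t",(17,106),.018)]:
    p=onplane("wrist",q,z,c);print(n,p.round(4))
kt=((375.8),(219.2))
E
```

```text
pivot [ 0.5837 -0.0648  0.091 ]
knob [ 0.4667 -0.0664  0.13  ]
b [ 0.6183 -0.0325  0.012 ]
b [ 0.6166 -0.2109  0.012 ]
b [ 0.5427 -0.2108  0.012 ]
b [ 0.475  -0.0991  0.012 ]
b [ 0.4748 -0.0258  0.012 ]
t [0.5371 0.1316 0.018 ]
t [0.4283 0.1073 0.018 ]
t [0.4019 0.2194 0.018 ]
t [0.5115 0.2462 0.018 ]
```

View pics/wrist1z.png

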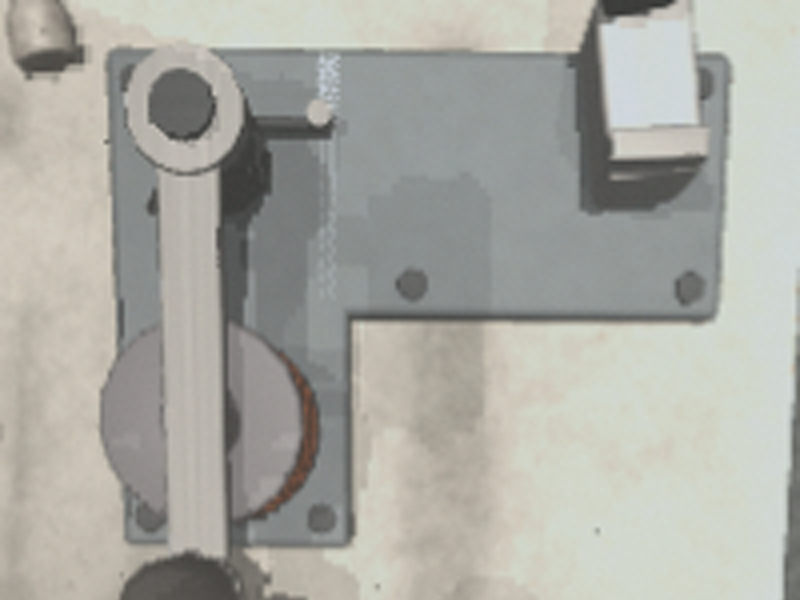

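Emit:
step_arm:
  plan:
    - {"grip": -1, "slide": [-0.008, 0.02, 0.0045], "spin": 1.1}
    - {"grip": -1, "slide": [-0.008, 0.02, 0.0045], "spin": 0}
    - {"grip": -1, "slide": [-0.008, 0.02, 0.0045], "spin": 0}
    - {"grip": -1, "slide": [-0.008, 0.02, 0.0045], "spin": 0}
    - {"grip": -1, "slide": [-0.008, 0.02, 0.0045], "spin": 0}
    - {"grip": -1, "slide": [-0.008, 0.02, 0.0045], "spin": 0}
    - {"grip": -1, "slide": [-0.008, 0.02, 0.0045], "spin": 0}
    - {"grip": -1, "slide": [-0.008, 0.01, 0.0045], "spin": 0}
    - {"grip": -1, "slide": [0, 0, 0], "spin": 0}
    - {"grip": -1, "slide": [0, 0, 0], "spin": 0}

```text
time_s: 2.7
ee_pos: [0.4655, -0.0665, 0.1357]
eef_rot: [-1.571, -0.0, -1.589]
force: [-0.5, -0.1, 0.3]
grip_width: 0.0941
```

```bash
python3 - <<'E'
from h import *
im=cams.camera("wrist");cv2.imwrite("pics/wrist2.png",im);s=cams.camera("side")[150:270,300:460]
cv2.imwrite("pics/side2.png",cv2.resize(s,None,fx=4,fy=4,interpolation=cv2.INTER_CUBIC))
o=get_obs();print(o['ee_pos'],o['eef_rot'],o['force'])
E
```

```text
[ 0.46584066 -0.06680578  0.13655014] [-1.56934846e+00 -3.91624156e-04 -1.58992806e+00] [0.26669913 0.15730831 0.53291872]
```

View pics/wrist2.png

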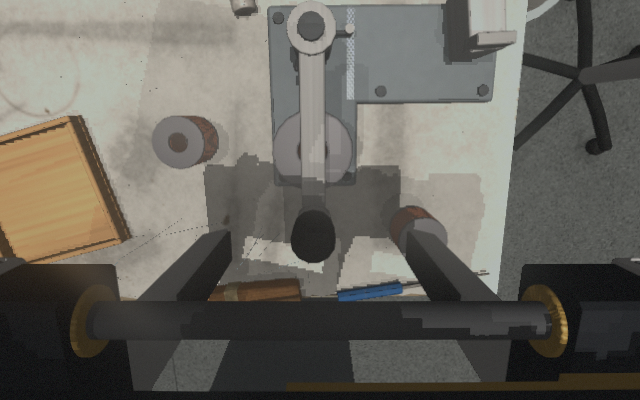

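View pics/side2.png

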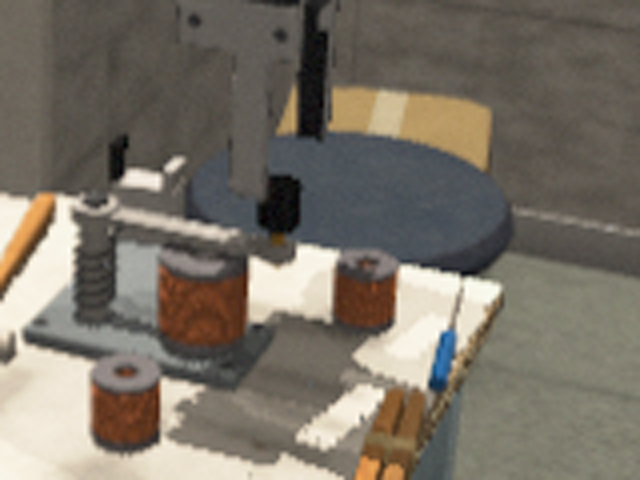

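```bash
python3 - <<'E'
from h import *
im=cv2.imread("pics/wrist2.png")
cv2.imwrite("pics/w2z.png",cv2.resize(im[170:290,240:400],None,fx=5,fy=5,interpolation=cv2.INTER_CUBIC))
for q in [(314,229),(291,229),(336,229),(314,210)]: print(q,onplane("wrist",q,.13).round(4))
for z in (.10,.13): print(proj("wrist",[.465,-.0645,z]))
print(onplane("wrist",(311,27),.091),onplane("wrist",(312,25),.095))
E
```

```text
(314, 229) [ 0.4736 -0.0643  0.13  ]
(291, 229) [ 0.4739 -0.0517  0.13  ]
(336, 229) [ 0.4734 -0.0764  0.13  ]
(314, 210) [ 0.4844 -0.0646  0.13  ]
[315.15000741 227.56615   ]
[314.69415715 243.83478076]
[ 0.58502147 -0.06458973  0.091     ] [ 0.58514124 -0.06524716  0.095     ]
```

View pics/w2z.png

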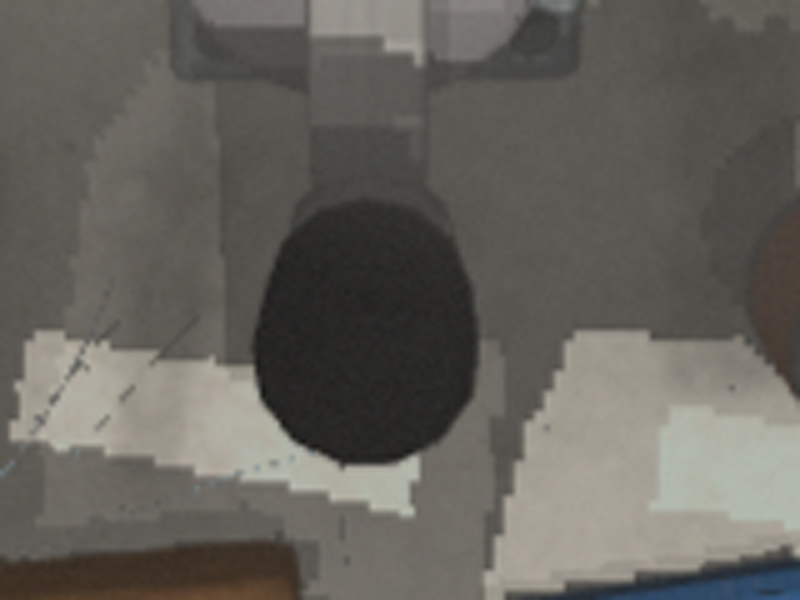

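Emit:
step_arm:
  plan:
    - {"grip": -1, "slide": [-0.002, 0.016, 0], "spin": 0}
    - {"grip": -1, "slide": [0, 0.016, 0], "spin": 0}
    - {"grip": 1, "slide": [0, 0, 0], "spin": 0}
    - {"grip": 1, "slide": [0, 0, 0], "spin": 0}
    - {"grip": 1, "slide": [0, 0, 0], "spin": 0}
    - {"grip": 1, "slide": [0, 0, 0], "spin": 0}
    - {"grip": 1, "slide": [0, 0, 0], "spin": 0}
    - {"grip": 1, "slide": [0, 0, 0], "spin": 0}
    - {"grip": 1, "slide": [0, 0, 0], "spin": 0}
    - {"grip": 1, "slide": [0, 0, 0], "spin": 0}
  force: 30

```text
time_s: 3.63
ee_pos: [0.4656, -0.0642, 0.1036]
eef_rot: [-1.571, -0.0, -1.59]
force: [0.4, 0.2, -0.1]
grip_width: 0.044
```

Emit:
step_arm:
  plan:
    - {"grip": 1, "slide": [0, 0, 0], "spin": 0}
    - {"grip": 1, "slide": [0, 0, 0], "spin": 0}
    - {"grip": 1, "slide": [0, 0, 0], "spin": 0}
    - {"grip": 1, "slide": [0, 0, 0], "spin": 0}
    - {"grip": 1, "slide": [0, 0, 0], "spin": 0}
    - {"grip": 1, "slide": [0, 0, 0], "spin": 0}

```text
time_s: 4.13
ee_pos: [0.4656, -0.064, 0.1035]
eef_rot: [-1.571, 0.0, -1.59]
force: [-0.5, 2.4, -0.3]
grip_width: 0.0256
```

Emit:
step_arm:
  plan:
    - {"grip": 1, "slide": [0.006, 0, 0.0002], "spin": -2.86}
    - {"grip": 1, "slide": [0.012, 0, 0.0006], "spin": -5.73}
    - {"grip": 1, "slide": [0.012, 0, 0.0006], "spin": -5.73}
    - {"grip": 1, "slide": [0.012, 0, 0.0006], "spin": -5.73}
    - {"grip": 1, "slide": [0.012, 0, 0.0006], "spin": -5.73}
    - {"grip": 1, "slide": [0.012, 0, 0.0006], "spin": -5.73}
    - {"grip": 1, "slide": [0.012, 0, 0.0006], "spin": -5.73}
    - {"grip": 1, "slide": [0.012, 0, 0.0006], "spin": -5.73}
    - {"grip": 1, "slide": [0, 0, 0], "spin": 0}
    - {"grip": 1, "slide": [0, 0, 0], "spin": 0}

```text
time_s: 4.97
ee_pos: [0.4972, -0.1459, 0.1034]
eef_rot: [-1.568, 0.001, -0.839]
force: [5.1, 11.8, 1.0]
grip_width: 0.0256
```

```bash
python3 - <<'E'
from h import *
im=cams.camera("wrist");cv2.imwrite("pics/wrist3.png",im);s=cams.camera("side")[150:270,300:460]
cv2.imwrite("pics/side3.png",cv2.resize(s,None,fx=4,fy=4,interpolation=cv2.INTER_CUBIC))
o=get_obs();print(o['ee_pos'],o['eef_rot'],o['force'],o['grip_width'],o['qpos'])
p=np.array([.5845,-.0648]);d=o['ee_pos'][:2]-p;print(np.linalg.norm(d),np.arctan2(d[1],d[0])%(2*np.pi)-np.pi+.018)
E
```

```text
[ 0.49695046 -0.1456427   0.10343547] [-1.56861642e+00  6.49705414e-04 -8.39589720e-01] [ 4.53925879 11.9807632   0.07461382] 0.025483343239210452 [-0.35699468  0.33912571  1.72294324  0.00253249  1.0790889   0.48140056]
0.11916570266648656 0.7635905182529916
```

View pics/wrist3.png

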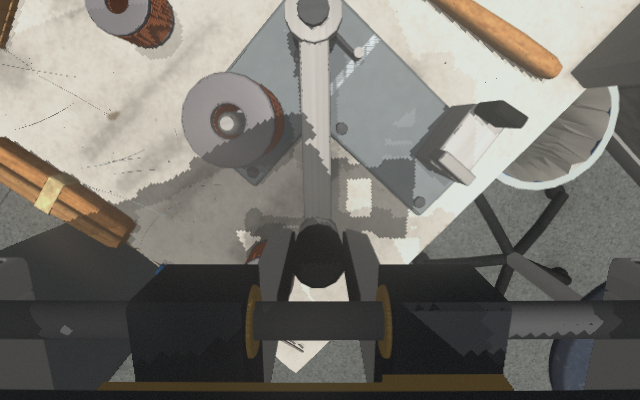

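View pics/side3.png

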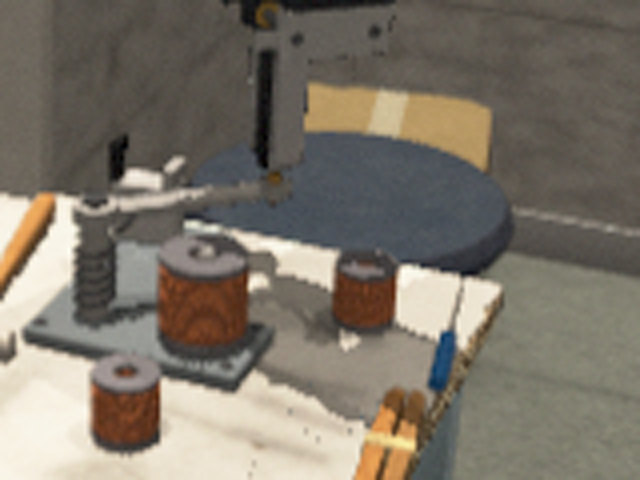

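Emit:
step_arm:
  plan:
    - {"grip": 1, "slide": [0.012, 0, 0.0012], "spin": -5.73}
    - {"grip": 1, "slide": [0.012, 0, 0.0012], "spin": -5.73}
    - {"grip": 1, "slide": [0.012, 0, 0.0008], "spin": -5.73}
    - {"grip": 1, "slide": [0.012, 0, 0.0006], "spin": -5.73}
    - {"grip": 1, "slide": [0.012, 0, 0.0006], "spin": -5.73}
    - {"grip": 1, "slide": [0.012, 0, 0.0006], "spin": -5.73}
    - {"grip": 1, "slide": [0.012, 0, 0.0006], "spin": -5.73}
    - {"grip": 1, "slide": [0, 0, 0], "spin": 0}
    - {"grip": 1, "slide": [0, 0, 0], "spin": 0}

```text
time_s: 5.82
ee_pos: [0.5696, -0.1827, 0.1025]
eef_rot: [-1.568, 0.004, -0.138]
force: [-4.0, 12.4, 2.9]
grip_width: 0.0254
```

```bash
cat > st.py <<'E'
from h import *
import sys
o=get_obs();print(o['ee_pos'],o['eef_rot'],o['force'],o['grip_width'],o['qpos'])
p=np.array([.5845,-.0648]);d=o['ee_pos'][:2]-p;print(np.linalg.norm(d),np.arctan2(d[1],d[0])%(2*np.pi)-np.pi+.018)
R=cv2.Rodrigues(np.zeros(3))[0]
y=o['eef_rot'][2];x=np.array([np.cos(y),np.sin(y)]);z=np.array([-np.sin(y),np.cos(y)]);print("f tool x,z",o['force'][:2]@x,o['force'][:2]@z)
if len(sys.argv)>1:
    n=sys.argv[1]
    im=cams.camera("wrist");cv2.imwrite(f"pics/wrist{n}.png",im);s=cams.camera("side")[150:270,300:460]
    cv2.imwrite(f"pics/side{n}.png",cv2.resize(s,None,fx=4,fy=4,interpolation=cv2.INTER_CUBIC))
E
python3 st.py 4
```

```text
[ 0.56956314 -0.18269173  0.10252032] [-1.56789746  0.00359455 -0.13817982] [-4.01468355 12.36608163  2.92647772] 0.025421098378641666 [-0.37251723  0.50637301  1.48237387  0.00216795  1.15701605 -0.23520801]
0.11883421067618045 1.4627680251802293
f tool x,z -5.679727429547596 11.695227885774196
```

View pics/wrist4.png

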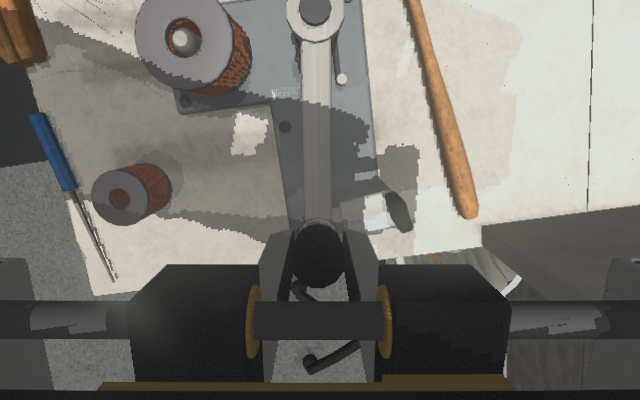

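View pics/side4.png

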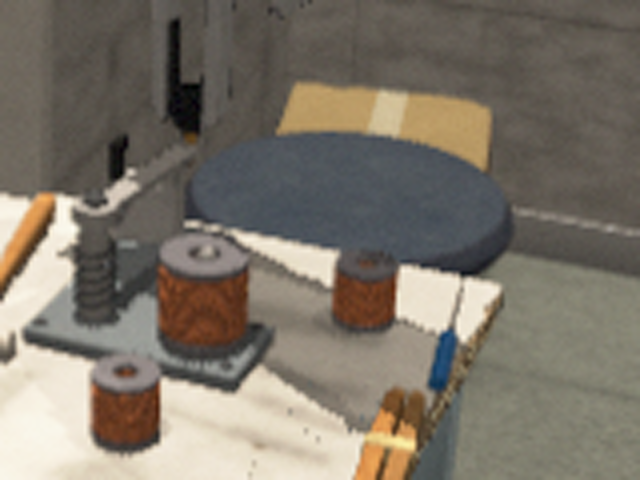

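Emit:
step_arm:
  plan:
    - {"grip": 1, "slide": [0.006, 0, 0.0012], "spin": -2.86}
    - {"grip": 1, "slide": [0.006, 0, 0.0012], "spin": -2.86}
    - {"grip": 1, "slide": [0.006, 0, 0.0007], "spin": -2.86}
    - {"grip": 1, "slide": [0.006, 0, 0.0003], "spin": -2.86}
    - {"grip": 1, "slide": [0.006, 0, 0.0003], "spin": -2.86}
    - {"grip": 1, "slide": [0, 0, 0], "spin": 0}
    - {"grip": 1, "slide": [0, 0, 0], "spin": 0}

```text
time_s: 6.5
ee_pos: [0.5992, -0.182, 0.1026]
eef_rot: [-1.57, 0.003, 0.11]
force: [-6.7, 1.2, -0.1]
grip_width: 0.0255
```

```bash
python3 st.py 5
```

```text
[ 0.5992143  -0.18198965  0.102607  ] [-1.57000519  0.00338181  0.11020996] [-6.72071656  1.15715779 -0.12896394] 0.025456720968093174 [-3.52989987e-01  5.64431370e-01  1.39235284e+00 -8.65871901e-04
  1.18818752e+00 -4.62873982e-01]
0.11810980153293683 1.7137024278671407
f tool x,z -6.552669857972103 1.8893286991053395
```

View pics/wrist5.png

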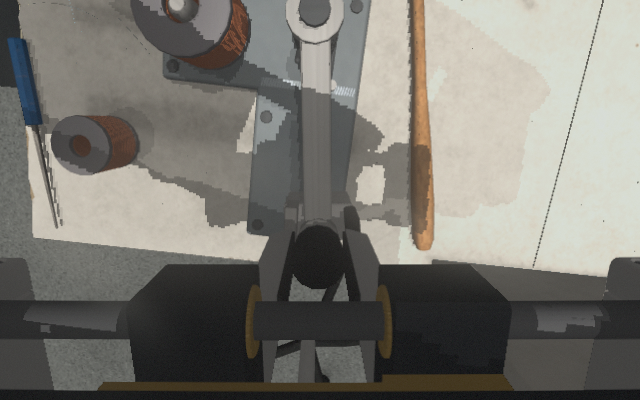

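View pics/side5.png

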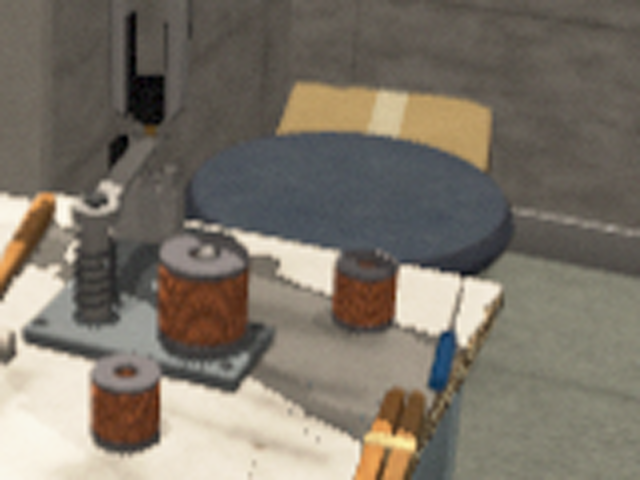

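Emit:
step_arm:
  plan:
    - {"grip": 1, "slide": [0, 0, 0], "spin": 0}
    - {"grip": 1, "slide": [0, 0.003, 0], "spin": 0}
    - {"grip": 1, "slide": [0, 0.003, 0], "spin": 0}
    - {"grip": 1, "slide": [0, 0.003, 0], "spin": 0}
    - {"grip": 1, "slide": [0, 0, 0], "spin": 0}
    - {"grip": 1, "slide": [0, 0, 0], "spin": 0}
  force: 40

```text
time_s: 7.1
ee_pos: [0.5988, -0.182, 0.0934]
eef_rot: [-1.57, 0.004, 0.11]
force: [-6.9, 0.5, -1.6]
grip_width: 0.0249
```

```bash
python3 st.py 6
```

```text
[ 0.59881745 -0.18201956  0.09338164] [-1.56980485  0.00387893  0.10965786] [-6.90300602  0.50777978 -1.64470321] 0.024865911385402322 [-3.53236421e-01  5.74151039e-01  1.40025896e+00 -9.17249038e-04
  1.17109627e+00 -4.62533761e-01]
0.11809070108235627 1.7103364250980049
f tool x,z -6.805973292470035 1.2601825340404165
```

View pics/side6.png

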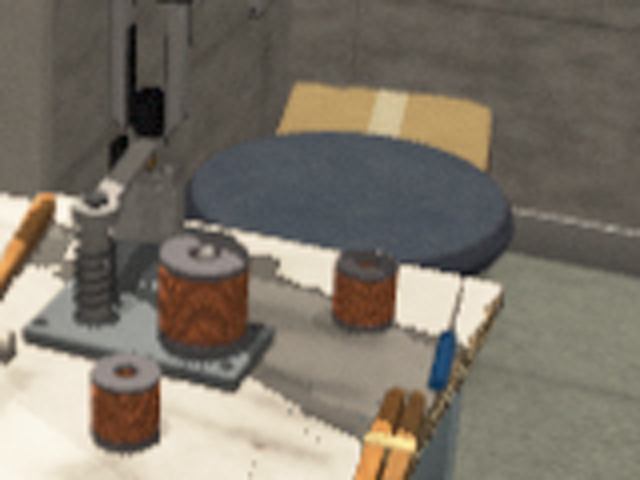

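Emit:
step_arm:
  plan:
    - {"grip": 1, "slide": [0, 0.002, 0], "spin": 0}
    - {"grip": 1, "slide": [0, 0.001, 0], "spin": 0}
    - {"grip": 1, "slide": [0, 0, 0], "spin": 0}
    - {"grip": 1, "slide": [0, 0, 0], "spin": 0}

```text
time_s: 7.53
ee_pos: [0.6, -0.1821, 0.0926]
eef_rot: [-1.571, 0.0, 0.11]
force: [-7.6, 2.2, 13.0]
grip_width: 0.0251
```

```bash
python3 st.py 7
```

```text
[ 0.6000475  -0.18205306  0.09264931] [-1.57103051e+00  9.93537055e-05  1.09817204e-01] [-7.60489784  2.20827798 13.02720894] 0.02514860146831691 [-3.52862406e-01  5.75213336e-01  1.40042401e+00 -2.76235299e-04
  1.16593970e+00 -4.62570819e-01]
0.11827935286481796 1.7206251409647921
f tool x,z -7.317067290020295 3.0284466508871337
```

View pics/side7.png

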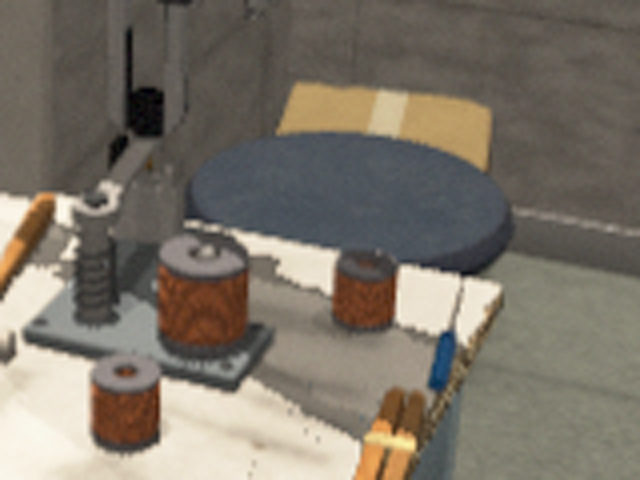

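View pics/wrist7.png

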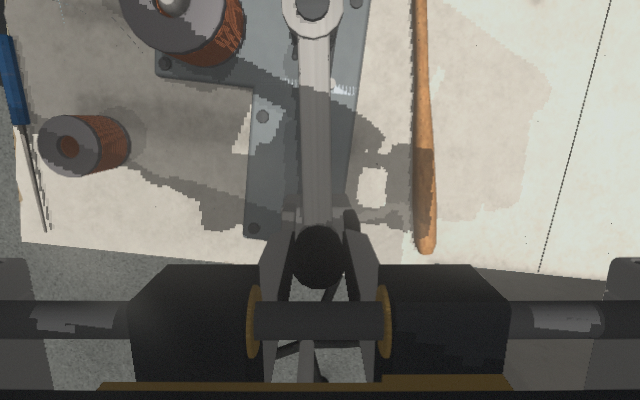

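Emit:
step_arm:
  plan:
    - {"grip": 1, "slide": [-0.003, 0, 0], "spin": 0}
    - {"grip": 1, "slide": [-0.003, 0, 0], "spin": 0}
    - {"grip": 1, "slide": [-0.003, 0, 0], "spin": 0}
    - {"grip": 1, "slide": [0, 0, 0], "spin": 0}
    - {"grip": 1, "slide": [0, 0, 0], "spin": 0}

```text
time_s: 8.05
ee_pos: [0.591, -0.1829, 0.0926]
eef_rot: [-1.571, 0.0, 0.11]
force: [-7.0, 3.8, 13.1]
grip_width: 0.025
```

```bash
python3 st.py
```

```text
[ 0.59102915 -0.18292706  0.09262353] [-1.57079364e+00  5.87347728e-05  1.09723457e-01] [-6.99074391  3.7704074  13.10009221] 0.02497044121486967 [-3.59336088e-01  5.57907467e-01  1.42779234e+00 -2.63888558e-05
  1.15594646e+00 -4.69048909e-01]
0.11830735820830046 1.6440124497843975
f tool x,z -6.53583197692248 4.513244149024273
```

Emit:
step_arm:
  plan:
    - {"grip": 1, "slide": [-0.002, 0, 0], "spin": 0}
    - {"grip": 1, "slide": [-0.002, 0, 0], "spin": 0}
    - {"grip": 1, "slide": [0, 0, 0], "spin": 0}
    - {"grip": 1, "slide": [0, 0, 0], "spin": 0}

```text
time_s: 8.38
ee_pos: [0.5885, -0.1831, 0.0928]
eef_rot: [-1.571, -0.004, 0.11]
force: [3.4, 5.9, 7.9]
grip_width: 0.025
```

```bash
python3 st.py
```

```text
[ 0.58850708 -0.18311178  0.09277274] [-1.5713651  -0.00359875  0.10995812] [3.43480313 5.85455904 7.86818959] 0.025049153017673652 [-3.61565411e-01  5.50873865e-01  1.43845067e+00  1.23646761e-03
  1.14880399e+00 -4.72026986e-01]
0.11837962262712429 1.6226521891931711
f tool x,z 4.0565191430401635 5.442277691549667
```

Emit:
step_arm:
  plan:
    - {"grip": 0, "slide": [0, 0, 0], "spin": 0}
    - {"grip": 0, "slide": [0, 0, 0], "spin": 0}
    - {"grip": 0, "slide": [0, 0, 0], "spin": 0}
    - {"grip": 0, "slide": [0, 0, 0], "spin": 0}
    - {"grip": 0, "slide": [0, 0, 0], "spin": 0}
    - {"grip": 0, "slide": [0, 0, 0], "spin": 0}
    - {"grip": 0, "slide": [0, -0.015, 0], "spin": 0}
    - {"grip": 0, "slide": [0, -0.02, 0], "spin": 0}
    - {"grip": -1, "slide": [0, -0.03, 0], "spin": 0}
    - {"grip": -1, "slide": [0, -0.03, 0], "spin": 0}
    - {"grip": -1, "slide": [0, 0, 0], "spin": 0}
    - {"grip": -1, "slide": [0, 0, 0], "spin": 0}

```text
time_s: 9.38
ee_pos: [0.5878, -0.1837, 0.1879]
eef_rot: [-1.572, -0.003, 0.11]
force: [0.2, 0.4, -1.3]
grip_width: 0.0705
```

```bash
python3 st.py 8; python3 - <<'E'
from h import *
t=cams.camera("top");cv2.imwrite("pics/top8.png",t);cv2.imwrite("pics/top8z.png",cv2.resize(t[140:280,230:450],None,fx=3.6,fy=3.6,interpolation=cv2.INTER_CUBIC))
E
```

```text
[ 0.58778336 -0.18365296  0.18790723] [-1.57220226 -0.00263671  0.10995676] [ 0.19863704  0.4036678  -1.32866813] 0.07047691722824015 [-3.62285508e-01  4.58880338e-01  1.34457241e+00 -5.41556522e-05
  1.33515225e+00 -4.72227848e-01]
0.11889830470935128 1.616414704169211
f tool x,z 0.24173405101171416 0.37943249214339864
```

View pics/side8.png

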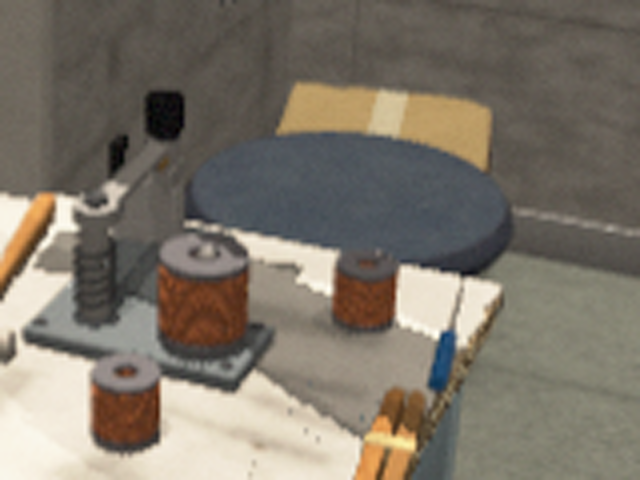

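View pics/wrist8.png

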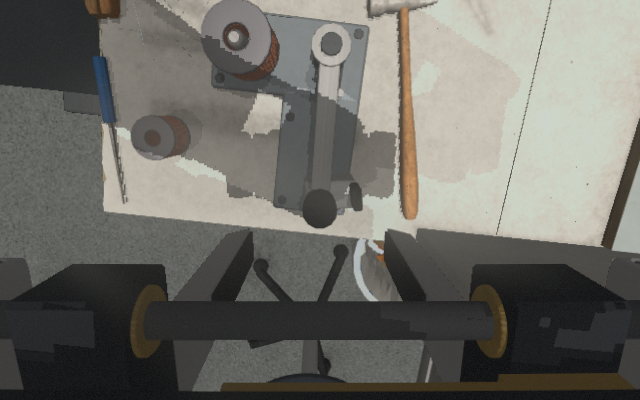

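```bash
python3 - <<'E'
from h import *
im=cv2.imread("pics/side8.png")
for z in (.088,.1,.118,.13):
    p=proj("side",[.588,-.1847,z]);print(z,(p-[300,150]+.5)*4-.5)
for z in (.1,.13):
    p=proj("side",[.465,-.0645,z]);print("start",z,(p-[300,150]+.5)*4-.5)
g=im.max(2);m=(g<45).astype(np.uint8)
n,l,s,c=cv2.connectedComponentsWithStats(m)
print([ (s[i].tolist(),c[i].round(0)) for i in range(1,n) if s[i][4]>300])
im=cv2.imread("pics/side2.png");g=im.max(2);m=(g<45).astype(np.uint8)
n,l,s,c=cv2.connectedComponentsWithStats(m)
print([ (s[i].tolist(),c[i].round(0)) for i in range(1,n) if s[i][4]>300])
E
```

```text
0.088 [163.49383036 134.1480337 ]
0.1 [163.87748031 117.67111572]
0.118 [164.45707769  92.69728565]
0.13 [164.84621447  75.87448148]
start 0.1 [275.94305177 222.14040036]
start 0.13 [278.43953719 176.02248451]
[([145, 92, 39, 48, 1685], array([164., 115.])), ([110, 135, 18, 39, 483], array([117., 153.]))]
[([298, 0, 30, 141, 2951], array([312.,  73.])), ([110, 135, 18, 45, 571], array([117., 157.])), ([258, 175, 43, 59, 2003], array([280., 205.]))]
```

View pics/top8z.png

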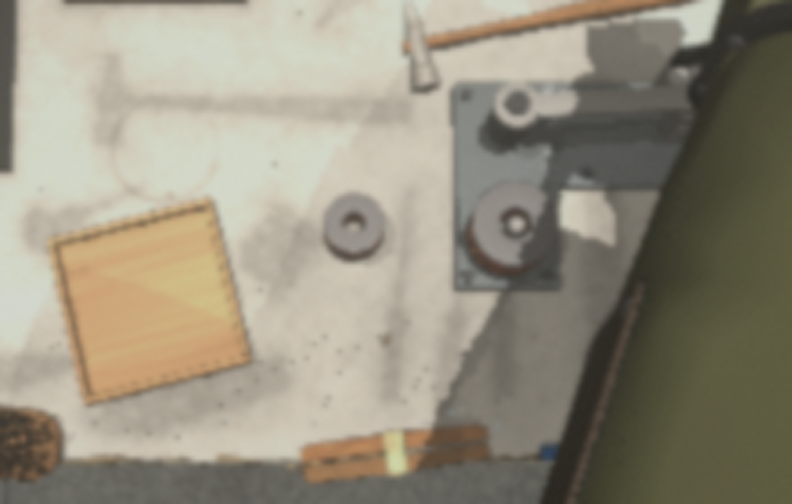

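```bash
python3 - <<'E'
from h import *
print(onplane("wrist",(236,36),.074),onplane("top",((516.5)/3.6-.5+230,223.5/3.6-.5+140),.074))
print("piv",onplane("wrist",(330,43),.091), "flange", onplane("wrist",(236,37),.072))
im=cv2.imread("pics/wrist8.png");cv2.imwrite("pics/w8z.png",cv2.resize(im[0:100,180:340],None,fx=5,fy=5,interpolation=cv2.INTER_CUBIC))
E
```

```text
[ 0.51070253 -0.062964    0.074     ] [ 0.50904458 -0.06374076  0.074     ]
piv [ 0.58233346 -0.06354439  0.091     ] flange [ 0.51026327 -0.06330414  0.072     ]
```

View pics/w8z.png

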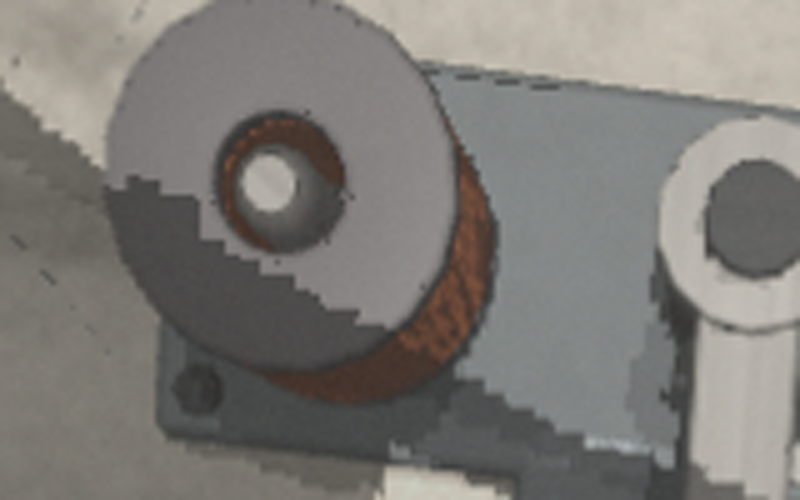

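Emit:
step_arm:
  plan:
    - {"grip": -1, "slide": [-0.013, 0, 0.0257], "spin": 0}
    - {"grip": -1, "slide": [-0.013, 0, 0.0257], "spin": 0}
    - {"grip": -1, "slide": [-0.013, 0, 0.0257], "spin": 0}
    - {"grip": -1, "slide": [-0.013, 0, 0.0257], "spin": 0}
    - {"grip": -1, "slide": [-0.0126, 0, 0.0255], "spin": 0}
    - {"grip": -1, "slide": [0, 0, 0], "spin": 6.95}
    - {"grip": -1, "slide": [0, 0, 0], "spin": 6.95}
    - {"grip": -1, "slide": [0, 0, 0], "spin": 6.95}
    - {"grip": -1, "slide": [0, 0, 0], "spin": 6.95}
    - {"grip": -1, "slide": [0, 0, 0], "spin": 6.95}
    - {"grip": -1, "slide": [0, 0, 0], "spin": 6.95}
    - {"grip": -1, "slide": [0, 0, 0], "spin": 6.95}
    - {"grip": -1, "slide": [0, 0, 0], "spin": 6.95}
    - {"grip": -1, "slide": [0, 0, 0], "spin": 6.95}
    - {"grip": -1, "slide": [0, 0, 0], "spin": 6.95}
    - {"grip": -1, "slide": [0, 0, 0], "spin": 6.95}
    - {"grip": -1, "slide": [0, 0, 0], "spin": 6.95}
    - {"grip": -1, "slide": [0, 0, 0], "spin": 6.95}
    - {"grip": -1, "slide": [0, 0, 0], "spin": 6.95}
    - {"grip": -1, "slide": [0, 0, 0], "spin": 0}

```text
time_s: 11.2
ee_pos: [0.5086, -0.0629, 0.1853]
eef_rot: [-1.573, 0.0, -1.594]
force: [-0.8, -0.1, 0.4]
grip_width: 0.0939
```

```bash
python3 st.py 9
```

```text
[ 0.50856907 -0.06292977  0.18532145] [-1.57274370e+00  3.01561292e-04 -1.59419304e+00] [-0.84839153 -0.07374946  0.38654159] 0.0939057733225963 [-1.94577556e-01  2.35440471e-01  1.65086625e+00 -3.63467543e-05
  1.25725622e+00  1.39962643e+00]
0.07595395483689131 -0.006625752049651785
f tool x,z 0.0935770388911279 -0.8464339979927132
```

View pics/wrist9.png

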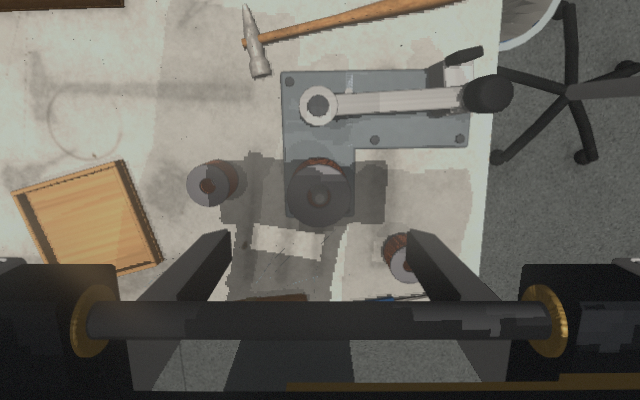

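Emit:
step_arm:
  plan:
    - {"grip": -1, "slide": [0, 0.0175, 0.001], "spin": 0}
    - {"grip": -1, "slide": [0, 0.0175, 0], "spin": 0}
    - {"grip": -1, "slide": [0, 0.0175, 0], "spin": 0}
    - {"grip": -1, "slide": [0, 0.0175, 0], "spin": 0}
    - {"grip": -1, "slide": [0, 0.0175, 0], "spin": 0}
    - {"grip": -1, "slide": [0, 0.0175, 0], "spin": 0}
    - {"grip": -1, "slide": [0, 0.0175, 0], "spin": 0}
    - {"grip": -1, "slide": [0, 0.0175, 0], "spin": 0}
    - {"grip": -1, "slide": [0, 0, 0], "spin": 0}
    - {"grip": -1, "slide": [0, 0, 0], "spin": 0}

```text
time_s: 12.13
ee_pos: [0.5095, -0.0629, 0.046]
eef_rot: [-1.573, 0.0, -1.585]
force: [0.2, -0.5, 0.1]
grip_width: 0.0938
```

```bash
python3 st.py 10
```

```text
[ 0.50953143 -0.06293374  0.04599662] [-1.57267775e+00  3.09331907e-04 -1.58546246e+00] [ 0.15490912 -0.5221183   0.09348913] 0.09375208524012439 [-1.94223363e-01  4.16252123e-01  1.77233127e+00 -3.87760597e-05
  9.54915675e-01  1.39126123e+00]
0.07499179520816826 -0.006888705102589893
f tool x,z 0.5197903145001008 0.16254963795227773
```

View pics/wrist10.png

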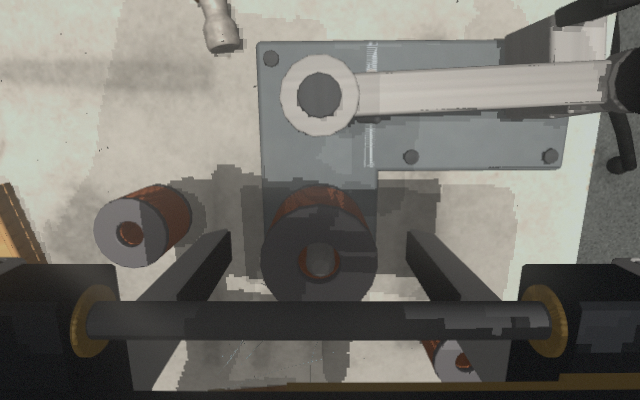

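View pics/side10.png

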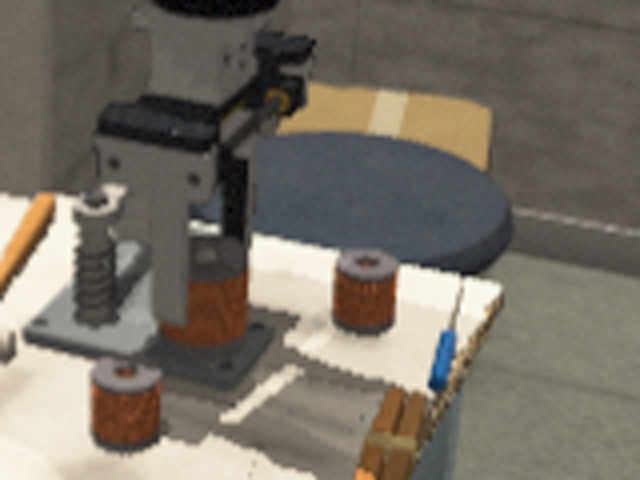

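Emit:
step_arm:
  plan:
    - {"grip": -1, "slide": [0, 0.003, 0], "spin": 0}
    - {"grip": 1, "slide": [0, 0, 0], "spin": 0}
    - {"grip": 1, "slide": [0, 0, 0], "spin": 0}
    - {"grip": 1, "slide": [0, 0, 0], "spin": 0}
    - {"grip": 1, "slide": [0, 0, 0], "spin": 0}
    - {"grip": 1, "slide": [0, 0, 0], "spin": 0}
    - {"grip": 1, "slide": [0, 0, 0], "spin": 0}
    - {"grip": 1, "slide": [0, 0, 0], "spin": 0}
    - {"grip": 1, "slide": [0, 0, 0], "spin": 0}
    - {"grip": 1, "slide": [0, 0, 0], "spin": 0}
    - {"grip": 1, "slide": [0, 0, 0], "spin": 0}
  force: 35

```text
time_s: 13.15
ee_pos: [0.51, -0.063, 0.0435]
eef_rot: [-1.571, -0.0, -1.588]
force: [-0.5, -0.4, 1.0]
grip_width: 0.0559
```

```bash
python3 st.py
```

```text
[ 0.51003562 -0.06301546  0.0435213 ] [-1.57066144e+00 -3.25853703e-05 -1.58817239e+00] [-0.50444671 -0.37830661  1.0386807 ] 0.05586142907836687 [-1.94202253e-01  4.20153358e-01  1.77372725e+00 -1.02831385e-05
  9.47573535e-01  1.39397613e+00]
0.0744857613414173 -0.005960375506963062
f tool x,z 0.3870143525585303 -0.49779741260501686
```

Emit:
step_arm:
  plan:
    - {"grip": 1, "slide": [0, -0.004, 0], "spin": 0}
    - {"grip": 1, "slide": [0, -0.008, 0], "spin": 0}
    - {"grip": 1, "slide": [0, -0.01, 0], "spin": 0}
    - {"grip": 1, "slide": [0, -0.01, 0], "spin": 0}
    - {"grip": 1, "slide": [0, -0.01, 0], "spin": 0}
    - {"grip": 1, "slide": [0, -0.01, 0], "spin": 0}
    - {"grip": 1, "slide": [0, -0.01, 0], "spin": 0}
    - {"grip": 1, "slide": [0, -0.01, 0], "spin": 0}
    - {"grip": 1, "slide": [0, -0.01, 0], "spin": 0}
    - {"grip": 1, "slide": [0, -0.01, 0], "spin": 0}
    - {"grip": 1, "slide": [0, 0, 0], "spin": 0}
    - {"grip": 1, "slide": [0, 0, 0], "spin": 0}

```text
time_s: 14.15
ee_pos: [0.5101, -0.063, 0.1358]
eef_rot: [-1.57, -0.0, -1.588]
force: [0.5, 0.5, -2.2]
grip_width: 0.0562
```

```bash
python3 st.py 11
```

```text
[ 0.51013791 -0.06301749  0.13584681] [-1.56999703e+00 -1.28742652e-04 -1.58819510e+00] [ 0.52219152  0.48401935 -2.24863062] 0.05617418967667272 [-1.94179335e-01  2.90088100e-01  1.70422382e+00  1.51740662e-05
  1.14647126e+00  1.39400948e+00]
0.07438344637737632 -0.00596608167378922
f tool x,z -0.49303112586568354 0.5136915656059862
```

View pics/side11.png

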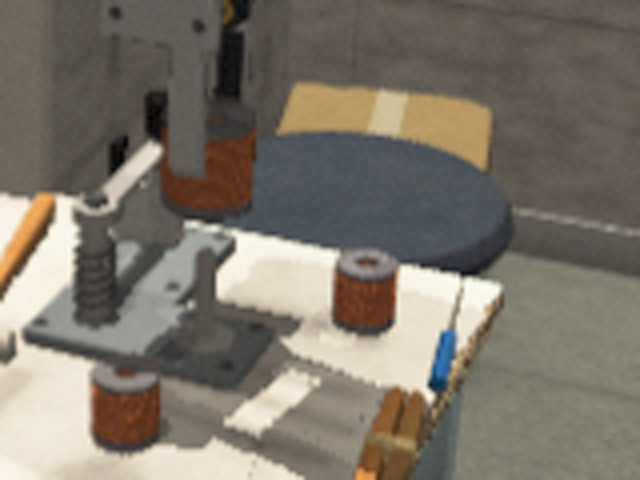

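View pics/wrist11.png

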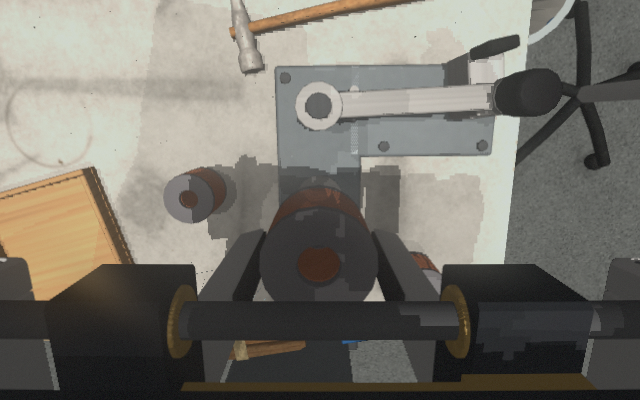

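Emit:
step_arm:
  plan:
    - {"grip": 1, "slide": [-0.01, 0, -0.0019], "spin": 0}
    - {"grip": 1, "slide": [-0.02, 0, -0.0039], "spin": 0}
    - {"grip": 1, "slide": [-0.02, 0, -0.0039], "spin": 0}
    - {"grip": 1, "slide": [-0.02, 0, -0.0039], "spin": 0}
    - {"grip": 1, "slide": [-0.02, 0, -0.0039], "spin": 0}
    - {"grip": 1, "slide": [-0.02, 0, -0.0039], "spin": 0}
    - {"grip": 1, "slide": [-0.02, 0, -0.0039], "spin": 0}
    - {"grip": 1, "slide": [-0.02, 0, -0.0039], "spin": 0}
    - {"grip": 1, "slide": [-0.02, 0, -0.0039], "spin": 0}
    - {"grip": 1, "slide": [-0.02, 0, -0.0039], "spin": 0}
    - {"grip": 1, "slide": [-0.02, 0, -0.0039], "spin": 0}
    - {"grip": 1, "slide": [-0.02, 0, -0.0039], "spin": 0}
    - {"grip": 1, "slide": [-0.01, 0, -0.0019], "spin": 0}
    - {"grip": 1, "slide": [0, 0, 0], "spin": 0}
    - {"grip": 1, "slide": [0, 0, 0], "spin": 0}

```text
time_s: 15.5
ee_pos: [0.4672, 0.1779, 0.1351]
eef_rot: [-1.571, -0.0, -1.587]
force: [-0.4, -1.2, -3.5]
grip_width: 0.0561
```

```bash
python3 st.py; python3 - <<'E'
from h import *
cv2.imwrite("pics/wrist12.png",cams.camera("wrist"));cv2.imwrite("pics/side12.png",cams.camera("side"))
E
```

```text
[0.46717053 0.17786132 0.13513339] [-1.57137220e+00 -3.60366803e-04 -1.58708818e+00] [-0.43454111 -1.23580477 -3.47295365] 0.05614618894586183 [ 2.90585640e-01  2.61917855e-01  1.74257234e+00 -1.86814394e-04
  1.13776029e+00  1.87775237e+00]
0.2695379780060935 -1.1024265449409707
f tool x,z 1.2427199368776205 -0.4143507817223546
```

View pics/wrist12.png

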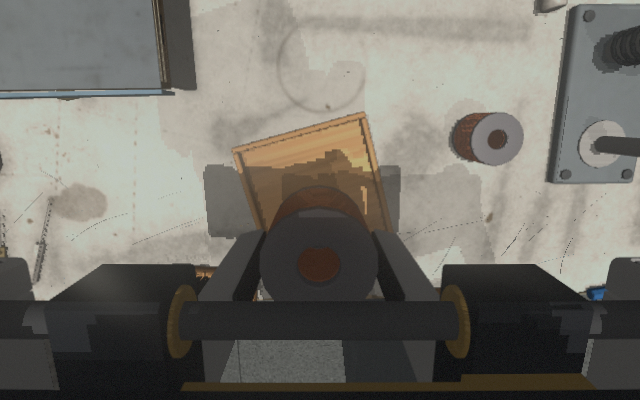

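View pics/side12.png

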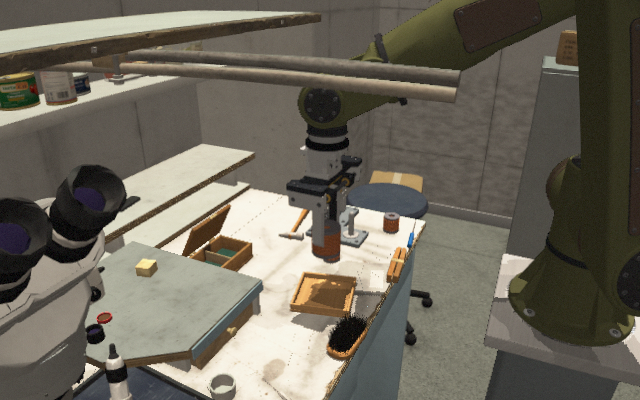

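```bash
python3 - <<'E'
from h import *
for q in [(367,114),(234,150)]: print(onplane("wrist",q,.018).round(4))
E
```

```text
[0.5369 0.1365 0.018 ]
[0.5099 0.2468 0.018 ]
```

Emit:
step_arm:
  plan:
    - {"grip": 1, "slide": [0, 0.006, 0], "spin": 0}
    - {"grip": 1, "slide": [0, 0.012, 0], "spin": 0}
    - {"grip": 1, "slide": [0, 0.012, 0], "spin": 0}
    - {"grip": 1, "slide": [0, 0.012, 0], "spin": 0}
    - {"grip": 1, "slide": [0, 0.012, 0], "spin": 0}
    - {"grip": 1, "slide": [0, 0.012, 0], "spin": 0}
    - {"grip": 1, "slide": [0, 0.012, 0], "spin": 0}
    - {"grip": 1, "slide": [0, 0.01, 0], "spin": 0}
    - {"grip": 1, "slide": [0, 0.006, 0], "spin": 0}
    - {"grip": 1, "slide": [0, 0, 0], "spin": 0}
    - {"grip": 1, "slide": [0, 0, 0], "spin": 0}

```text
time_s: 16.52
ee_pos: [0.4676, 0.1776, 0.0415]
eef_rot: [-1.571, -0.0, -1.589]
force: [-0.2, 0.5, -3.3]
grip_width: 0.0558
```

```bash
python3 st.py; python3 - <<'E'
from h import *
s=cams.camera("side");cv2.imwrite("pics/side13.png",cv2.resize(s[220:340,270:430],None,fx=4,fy=4,interpolation=cv2.INTER_CUBIC))
E
```

```text
[0.46760182 0.17760917 0.04149511] [-1.57090151e+00 -4.27409545e-05 -1.58850787e+00] [-0.22058214  0.5074555  -3.27844273] 0.05584403306273167 [ 2.89766521e-01  3.98038594e-01  1.81292678e+00 -1.10981214e-05
  9.30740464e-01  1.87828102e+00]
0.2691233717521437 -1.103461490932902
f tool x,z -0.5034692571024318 -0.22953489684543185
```

View pics/side13.png

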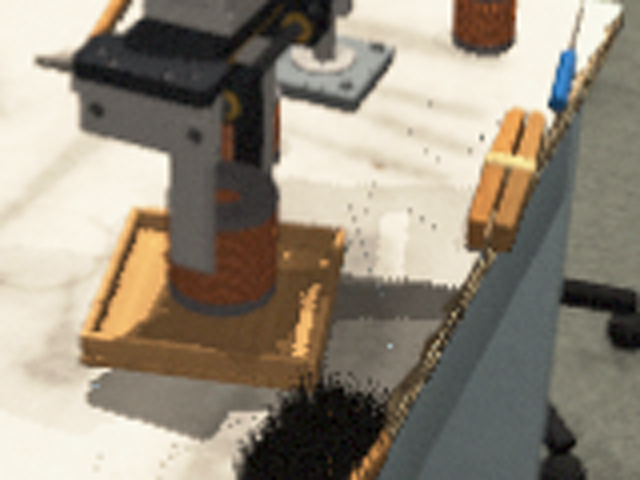

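Centred in the tray, about 7 mm above the floor. I'll lower the rest in small steps.

Emit:
step_arm:
  plan:
    - {"grip": 1, "slide": [0, 0.003, 0], "spin": 0}
    - {"grip": 1, "slide": [0, 0.002, 0], "spin": 0}
    - {"grip": 1, "slide": [0, 0.001, 0], "spin": 0}
    - {"grip": 1, "slide": [0, 0, 0], "spin": 0}
    - {"grip": 1, "slide": [0, 0, 0], "spin": 0}

```text
time_s: 16.98
ee_pos: [0.4675, 0.1778, 0.0355]
eef_rot: [-1.571, 0.0, -1.588]
force: [-0.1, 0.4, -3.8]
grip_width: 0.0557
```

```bash
python3 st.py
```

```text
[0.467503   0.17778977 0.03550441] [-1.57073093e+00  1.18919281e-05 -1.58820764e+00] [-0.05104213  0.42633813 -3.77726536] 0.055713823905430164 [ 2.90169842e-01  4.07955455e-01  1.81606558e+00 -1.06615282e-05
  9.17505685e-01  1.87838397e+00]
0.26932896580783877 -1.103422249493878
f tool x,z -0.42538484130069104 -0.05845712558576692
```

Emit:
step_arm:
  plan:
    - {"grip": 1, "slide": [0, 0.001, 0], "spin": 0}
    - {"grip": 1, "slide": [0, 0.0005, 0], "spin": 0}
    - {"grip": 1, "slide": [0, 0, 0], "spin": 0}
    - {"grip": 1, "slide": [0, 0, 0], "spin": 0}

```text
time_s: 17.32
ee_pos: [0.4677, 0.1778, 0.0345]
eef_rot: [-1.57, 0.0, -1.588]
force: [-3.1, -1.4, 5.9]
grip_width: 0.0559
```

```bash
python3 st.py
```

```text
[0.46768442 0.17784376 0.03452088] [-1.57022340e+00  1.63198363e-04 -1.58817809e+00] [-3.10528066 -1.36860857  5.90371806] 0.05590284068173235 [ 2.90174627e-01  4.09706347e-01  1.81639926e+00 -2.25877750e-05
  9.14891603e-01  1.87836653e+00]
0.2692988587920506 -1.10411614964927
f tool x,z 1.4223743560260123 -3.0810239518351596
```

Emit:
step_arm:
  plan:
    - {"grip": -1, "slide": [0, 0, 0], "spin": 0}
    - {"grip": -1, "slide": [0, 0, 0], "spin": 0}
    - {"grip": -1, "slide": [0, 0, 0], "spin": 0}
    - {"grip": -1, "slide": [0, 0, 0], "spin": 0}
    - {"grip": -1, "slide": [0, 0, 0], "spin": 0}
    - {"grip": -1, "slide": [0, 0, 0], "spin": 0}
    - {"grip": -1, "slide": [0, 0, 0], "spin": 0}
    - {"grip": -1, "slide": [0, -0.015, 0], "spin": 0}
    - {"grip": -1, "slide": [0, -0.025, 0], "spin": 0}
    - {"grip": -1, "slide": [0, -0.03, 0], "spin": 0}
    - {"grip": -1, "slide": [0, -0.03, 0], "spin": 0}
    - {"grip": -1, "slide": [0, -0.03, 0], "spin": 0}
    - {"grip": -1, "slide": [0, 0, -0.02], "spin": 0}
    - {"grip": -1, "slide": [0, 0, -0.02], "spin": 0}
    - {"grip": -1, "slide": [0, 0, 0], "spin": 0}
    - {"grip": -1, "slide": [0, 0, 0], "spin": 0}

```text
time_s: 18.65
ee_pos: [0.4273, 0.1786, 0.1643]
eef_rot: [-1.57, 0.0, -1.588]
force: [-0.9, 0.1, -0.3]
grip_width: 0.0938
```

```bash
python3 st.py; python3 - <<'E'
from h import *
cv2.imwrite("pics/wrist14.png",cams.camera("wrist"))
s=cams.camera("side");cv2.imwrite("pics/side14.png",cv2.resize(s[170:330,270:430],None,fx=3.7,fy=3.7,interpolation=cv2.INTER_CUBIC))
E
```

```text
[0.42729595 0.1785955  0.16431278] [-1.57001449e+00  2.21535895e-04 -1.58762822e+00] [-0.88694178  0.0651194  -0.32237179] 0.09380265540535442 [ 3.16813711e-01  1.46753494e-01  1.80885209e+00 -5.04272690e-05
  1.18517580e+00  1.90446097e+00]
0.28974899867863985 -0.9793235564031908
f tool x,z -0.050181966147187534 -0.8879121723320981
```

View pics/wrist14.png

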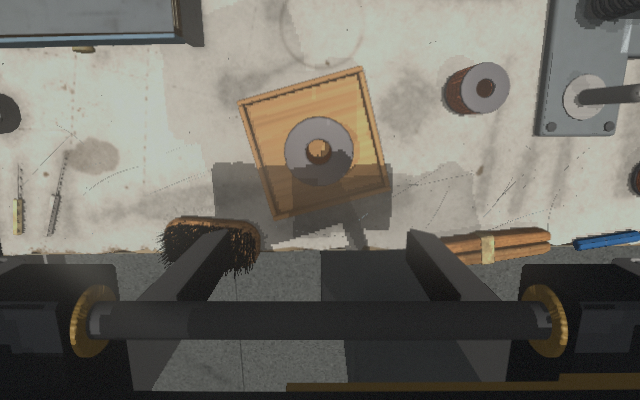

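View pics/side14.png

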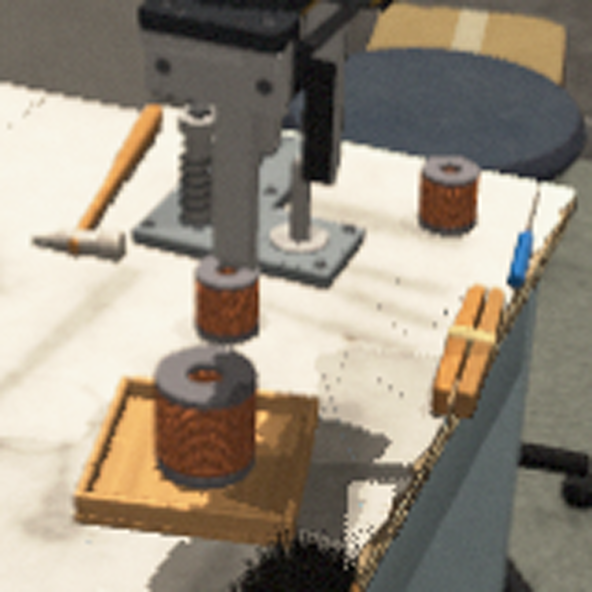

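```bash
python3 - <<'E'
from h import *
t=cams.camera("top");cv2.imwrite("pics/top15.png",cv2.resize(t[130:280,230:450],None,fx=3.6,fy=3.6,interpolation=cv2.INTER_CUBIC))
E
```

```text
(no output)
```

View pics/top15.png

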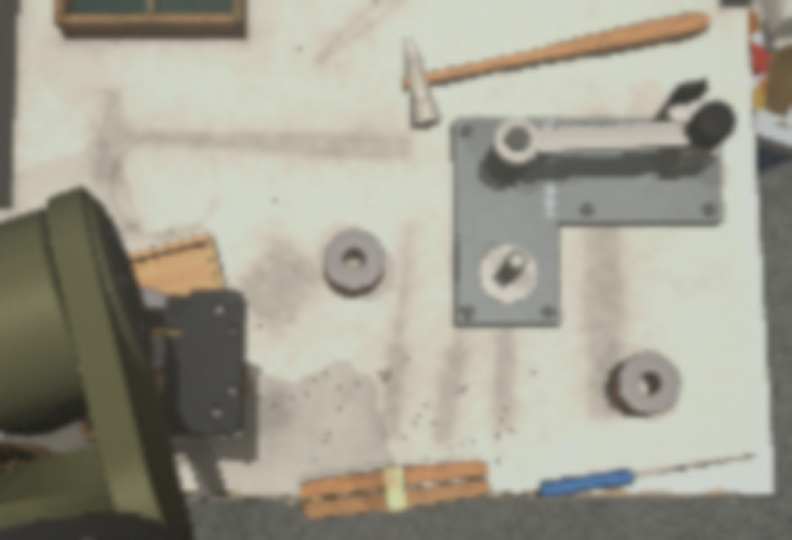

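The picture shows the arm still latched at the keeper block (knob at 712,123), the spindle empty and the tools undisturbed.

```bash
python3 -c "
from station import hand_in;print(hand_in())"
```

```text
the job is handed in; nothing more can be done
None
```

The spool is in the tray with the keeper arm latched open, and the job is handed in at about 19 s; no verdict came back.

- **Latching:** I gripped the knob and swung the arm to about 1.72 rad. I then pushed the plunger down until it bottomed (about 13 N) and eased the arm back onto the lip at about 1.62 rad before letting go. Afterwards the side view put the knob top at about 118 mm, so the plunger is fully down.
- **Spool:** I lifted it about 92 mm straight up and carried it across. I lowered it until the vertical force changed from -3.8 to +5.9 N on touching the tray floor, then opened the gripper.
- **Last checks:** In the final pictures the spool stands upright near the middle of the tray. The spindle is empty and the arm is still at the block. The hammer, clamp, file and brush look where they were. The gripper is clear, with less than 1 N on it.
- **Disagreements:** The side camera put the tray centre about 10 mm from where the top and wrist views did. Those two agreed to a few mm, so I used them, and the placing confirmed it. During the swing there was up to about 12 N of pull towards the pivot, because my radius was slightly too large. I corrected it before latching.

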